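# Stack a strip-guide pin: spacer, washer, bushing

### The job

Rebuild the strip guide: thread the plain spacer tube onto the upright pin first, then the thick flat washer, then the bushing with its flange down. The tight plastic ring on the pin has to end fully down on its collar under the stack; when it is down, still holding the bushing, bed the whole stack with a short firm push of about 20 N, never pressing harder than 30 N, then let go. Leave the wrench, cap screw and star knob where they are.

Things in the scene. Friction and masses are not known exactly. Their poses are not given: they have to be found in the camera images.
- pin_tip (a point): Centre of the top end of the fixed upright steel pin: 116 mm above the table, 86 above the block; pin 16 mm in diameter, top 3 mm chamfered. A tight black ring (27 mm wide, 6 mm thick) sits on the pin 6 to 20 mm above the collar (not measured): parts threaded on rest on it; a push of about 7 N slides it down, their weight does not; it stays where left. Once it is on the collar the push grows.
- guide: Guide block fixed to the table: grey steel slab 130 x 90 x 30 mm (its x, y, z), origin at the centre of its underside. The pin is at its middle, a 6 mm high screw head at each corner. Round the pin's foot is a dark collar, 27 mm wide, on stiff springs (1 mm per 12 N); its top is 4 to 18 mm above the block, different each time and not measured: it must be felt.
- spacer_mid (a point): Centre (half-way up, on the axis) of the spacer, a loose plain steel tube: 32 mm outer diameter, 18 mm bore, 24 mm high, 100 g, standing upright on the table; z is its axis.
- washer_mid (a point): Centre of the washer, a loose thick flat steel ring: 46 mm outer diameter, 18 mm bore, 8 mm thick, about 80 g, lying flat on the table; z is its axis.
- bushing_mid (a point): Centre (15 mm above its underside, on the axis) of the bushing, a loose steel tube with a flange at its foot: flange 46 mm in diameter and 6 mm thick, sleeve above it 32 mm outer diameter, 30 mm high overall, 18 mm bore right through, about 140 g. It stands on the table flange down; z is its axis, pointing up, away from the flange. Grip it by the sleeve with the fingertips above the flange.
- wrench_at (a point): Open-ended steel wrench, 170 mm long, lying on the table beyond the work; point near the middle of it. Leave it alone.
- cap_screw_at (a point): Socket cap screw standing on its 30 mm head, 53 mm high; point on its axis, 5 mm above the table. Leave it alone.
- star_knob_at (a point): Black star-shaped hand knob, about 60 mm across and 28 mm high, lying on the table; point on its axis, 5 mm above the table. Leave it alone.
Not all that is in view belongs to the job. Leave any brown or purple look-alike of the part that bears bushing_mid alone.

How it is judged (in metres and radians):
On the way, in this order (a step that is already met when the one before it is completed fails the run):
1. the spacer is on the pin (horizontal distance between spacer_mid and pin_tip below 0.004 m and z of spacer_mid in the frame of pin_tip below -0.015 m), for 0.1 s.
2. the washer is on the pin, resting on the spacer (all of step 1 and horizontal distance between washer_mid and pin_tip below 0.004 m and z of washer_mid in the frame of pin_tip below -0.006 m and z of washer_mid in the frame of spacer_mid between 0.013 and 0.019 m), for 0.1 s.
3. the bushing is on the pin above the washer, and pressed down on the washer with more than 12 N, which the tight ring bears only when it is down on its collar (all of step 2 and horizontal distance between bushing_mid and pin_tip below 0.004 m and z of bushing_mid in the frame of pin_tip below -0.01 m and contact force between bushing and washer above 12 N), for 0.1 s.
At the end, for the whole second after the job is handed in: Spacer, washer, bushing (flange down) on the pin in that order from below, on its axis within 4 mm, upright within 0.12 rad, each resting on the one below within 3 mm, their centres at least 47, 30 and 11 mm below the pin's top; all at rest, released (horizontal distance between each of spacer_mid, washer_mid, bushing_mid and pin_tip below 0.004 m and z of spacer_mid in the frame of pin_tip below -0.047 m and z of washer_mid in the frame of pin_tip below -0.03 m and z of bushing_mid in the frame of pin_tip below -0.011 m and z of washer_mid in the frame of spacer_mid between 0.013 and 0.019 m and z of bushing_mid in the frame of washer_mid between 0.016 and 0.022 m and angle between each of spacer_mid, washer_mid, bushing_mid's own z axis and vertical below 0.12 rad and linear speed of each of spacer, washer, bushing below 0.02 m/s); the robot touches nothing.
It fails at once if a part, or the gripper, is pressed against the pin, the guide block, the tight ring or the part below it with more than 30 N (contact force between any of spacer, washer, bushing, the fingers and guide above 30 N or contact force between washer and spacer above 30 N or contact force between bushing and washer above 30 N or contact force between spacer and grip_ring above 30 N).
It fails at once if the wrench, the cap screw or the star knob is moved by more than 30 mm (distance of any of wrench_at, cap_screw_at, star_knob_at from where it was at the start of the episode above 0.03 m).
It also fails if it takes over 72 s, if anything falls off the work surface, if the arm or the gripper's body presses on something with over 40 N, if the wrist force passes 120 N, or if a joint passes its speed limit or range.

### The arm

A 6-joint arm with a two-finger parallel gripper is mounted at the origin on the work surface. World frame = base frame: x ahead of the robot, y to its left, z up, the work surface at z = 0. Lengths are in mm, angles in rad, forces in N, time in s.
With the tool pointing down it reaches from about 350 to 975 mm from the base axis. Payload 7.1 kg.
Tool frame: the origin (TCP) lies at the very end of the fingers, on their centre line; the grasp point (between the pads) lies 19 mm behind it (ctrl.pinch_z is the distance from the TCP to the grasp point, in mm); z points along the fingers, y is the direction in which the jaws open and shut (so a half turn about z gives the same grasp; the last joint's range is limited). The gripper opens to 88 mm and grips with 3 to 60 N. Pads are 20 mm wide; open, the fingers measure 115 mm over their backs; the gripper's body (75 mm by 178 mm) begins 61 mm behind the grasp point.
Start: joints at [-1.326, 0.423, 1.63, -0, 1.089, -0.019], TCP at [162.988, -603.357, 222.675] pointing down, gripper open.
Joint ranges: [-3, 3], [-0.9, 2.11], [0.09, 2.58], [-1.31, 4.45], [0.11, 2.69], [-2.54, 2.54]. Speed limits (rad/s): [2.39, 2.39, 3.01, 3.14, 3.14, 3.14].

### API

Orientations are given as a rotation vector (axis times angle).
In Python, from workcell import ctrl gives the robot as it stands.
- The arm moves only by the shell command python3 -m inch 'ROWS' [OPENING]. ROWS is JSON, a list of rows, each an object with "xyz": the shift along the tool's x, y, z in cm, a list of three; "spin": the turn about the tool's z in degrees. A call has 1 to 20 rows; each row is the pose to reach, as a shift and turn from the pose measured when the call began, along the tool's axes at that moment; what a row does not reach only later rows make up. A row lasts 1/10 s, in which the tool goes at most 50 mm and 8.59 degrees, less where a joint would pass 70% of its speed; a pose out of reach is approached as far as the arm can. A call with a gripper value outside its range is refused whole. OPENING is the closure, from 0 (fully open) to 1 (shut), set as the call begins (- or left out, the last holds). The fingers move at their own pace and stop on an object; the grip force is fixed at half the most. Time passes only in rows, so rows that repeat a pose let the fingers close. It gives the time, the measured TCP pose, the force and the opening at its end, in the units of the state.
- ctrl.get_obs(): the state, without advancing time (a new reading comes with each control period).
- ctrl.get_image(name): name is "side" or "top" or "wrist"; returns the picture (480x640x3 uint8, red, green, blue); there is no depth.
- ctrl.camera_info(name): a dict with "camera_matrix" (3x3 intrinsics, pixels), "R" (3x3) and "t" (3): a world point X has camera coordinates R X + t; the wrist camera has in their place "hand_eye" (4x4, takes a point from camera to tool coordinates, whose origin is the TCP and whose axes are the flange's). Camera axes: x right, y down, z forward; pixel columns grow to the right and rows downward; lengths in mm; the calibration is good to about 2 mm. A picture is of the moment at which its call begins: read the wrist's pose just before it. camera_info takes no time and is no camera call.
- ctrl.close_job(): hands the job in, once; it reports no verdict.
The state is a dict: "t": time; "qpos": joint angles; "qvel": joint speeds; "joint_torque": joint torques, N m; "ee_pos": TCP position; "orientation": TCP orientation; "ft_force": force on the tool from outside, world axes, zero at the start; "moment": the same for the moment, N m; "width": finger opening in mm.
Only numpy, scipy, OpenCV 4.12 (cv2) and the standard library are available. Lean on these libraries where they do the work, as an engineer would, in place of code of your own. Each camera call takes 0.05 s, during which the arm holds its last target. There are 200 camera calls.

## Working session

There is one attempt and no reset: what is moved stays moved. The work goes in short steps, Python scripts to look and compute and a shell command to move; the robot and the scene stay as the last step left them, time stands still between calls to the robot, and variables do not carry over. Pictures are saved under pics/ and viewed, about 8 in all and at most 12, crops included, and the job is handed in when it is done.

```bash
ls; mkdir -p pics; python3 - <<'E'
from workcell import ctrl
import cv2,numpy as np
o=ctrl.get_obs(); print({k:np.round(v,3) for k,v in o.items()})
for n in("side","top"):
    cv2.imwrite(f"pics/{n}0.png",ctrl.get_image(n)[:,:,::-1]); i=ctrl.camera_info(n); print(n,i)
print(ctrl.camera_info("wrist"))
E
```

```text
pics
{'t': np.float64(0.0), 'qpos': array([-1.326,  0.424,  1.631, -0.   ,  1.089, -0.019]), 'qvel': array([-0.001, -0.001, -0.001, -0.   ,  0.001,  0.   ]), 'joint_torque': array([ 4.0000e-03, -5.4461e+01, -2.7366e+01,  6.5000e-02,  2.3000e-02,
       -0.0000e+00]), 'ee_pos': array([ 162.849, -602.838,  221.919]), 'orientation': array([-3.113, -0.413,  0.   ]), 'ft_force': array([-0.683,  0.138, -0.12 ]), 'moment': array([ 0.041,  0.039, -0.019]), 'width': np.float64(87.903)}
side {'camera_matrix': array([[585.77115113,   0.        , 306.04557641],
       [  0.        , 585.77115113, 236.02646433],
       [  0.        ,   0.        ,   1.        ]]), 'R': array([[ 0.99949243, -0.0277582 ,  0.01563209],
       [-0.00414595, -0.59985888, -0.80009508],
       [ 0.03158624,  0.79962416, -0.5996695 ]]), 't': array([-573.2266936 ,   77.95820725, 1114.51567799])}
top {'camera_matrix': array([[523.40875963,   0.        , 322.44106969],
       [  0.        , 523.40875963, 248.33023332],
       [  0.        ,   0.        ,   1.        ]]), 'R': array([[-0.00119515, -0.99999306, -0.00352874],
       [-0.97983226,  0.00187614, -0.19981297],
       [ 0.1998182 ,  0.00321876, -0.9798277 ]]), 't': array([  42.95858895,  578.89229003, 1195.35695623])}
{'camera_matrix': array([[421.73848759,   0.        , 326.44780554],
       [  0.        , 421.73848759, 234.6999345 ],
       [  0.        ,   0.        ,   1.        ]]), 'hand_eye': array([[ 7.08463156e-04, -9.51923471e-01, -3.06335117e-01,
         8.40815820e+01],
       [ 9.99999670e-01,  7.96012766e-04, -1.60870594e-04,
         4.82107970e-01],
       [ 3.96983158e-04, -3.06334902e-01,  9.51923721e-01,
        -1.61936133e+02],
       [ 0.00000000e+00,  0.00000000e+00,  0.00000000e+00,
         1.00000000e+00]])}
```

View pics/side0.png

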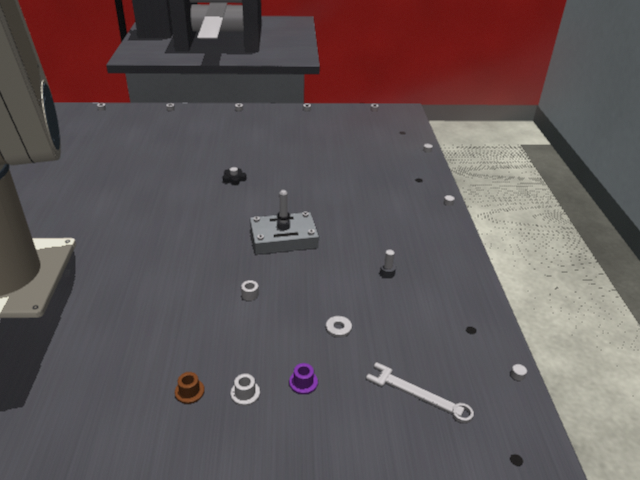

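View pics/top0.png

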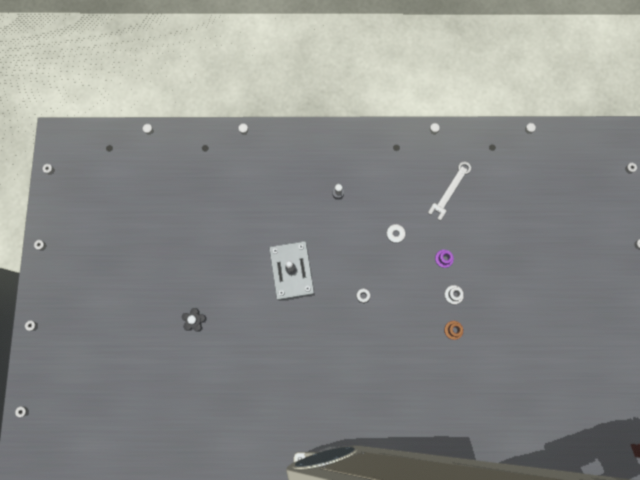

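Top view: pin (291,268), spacer (363,295), washer (396,233), real bushing (454,294), with the purple and brown decoys beside it. Side view: pin tip (283,191), spacer (250,290), washer (339,326), bushing (245,388).

```bash
cat > h.py <<'E'
import numpy as np,cv2
from workcell import ctrl
from scipy.spatial.transform import Rotation as Ro
def cam(n,o=None):
    i=ctrl.camera_info(n);K=i["camera_matrix"]
    if n!="wrist": return K,i["R"],i["t"]
    T=np.eye(4);T[:3,:3]=Ro.from_rotvec(o["orientation"]).as_matrix();T[:3,3]=o["ee_pos"]
    W=np.linalg.inv(T@i["hand_eye"]);return K,W[:3,:3],W[:3,3]
def ray(c,uv):
    K,R,t=c;return -R.T@t,R.T@np.linalg.solve(K,[*uv,1.])
def onz(c,uv,z):
    p,d=ray(c,uv);return (p+d*(z-p[2])/d[2])
def two(c1,u1,c2,u2):
    p,d=ray(c1,u1);q,e=ray(c2,u2)
    s=np.linalg.lstsq(np.c_[d,-e],q-p,rcond=None)[0];a=p+s[0]*d;b=q+s[1]*e
    return (a+b)/2,np.linalg.norm(a-b)
def proj(c,X):
    K,R,t=c;v=K@(R@np.asarray(X,float)+t);return v[:2]/v[2]
def tool(o,d):  # world shift (mm) -> tool cm
    return np.round(Ro.from_rotvec(o["orientation"]).as_matrix().T@np.asarray(d,float)/10,2)
E
python3 - <<'E'
from h import *
cs,ct=cam("side"),cam("top")
S=dict(pin=(283,192),spacer=(250,288),washer=(339,325),bush=(245,381),brown=(189,379),purple=(304,371),screw=(390,253),knob=(234,174))
T=dict(pin=(291,268),spacer=(363,295),washer=(396,233),bush=(455,293),brown=(454,329),purple=(445,257),screw=(338,188),knob=(193,320))
for k in S:
    p,g=two(cs,S[k],ct,T[k]);print(k,p.round(1),g.round(1))
for z,u in ((8,(396,233)),(24,(363,295)),(30,(455,293)),(116,(290,265))):print(z,onz(ct,u,z).round(1))
# block corners screws z36
for u in [(275.5,250),(302,246.5),(281.5,294.5),(308.5,290)]:print(onz(ct,u,36).round(1))
o=ctrl.get_obs();print(Ro.from_rotvec(o["orientation"]).as_matrix().round(2))
E
```

```text
pin [525.7 113.6 116.7] 7.8
spacer [470.1 -56.4  18.5] 2.3
washer [ 627.3 -142.3    8.3] 1.5
bush [ 473.6 -277.5   27.8] 2.2
brown [ 387.9 -271.2   26.2] 2.1
purple [ 563.1 -258.    25.8] 0.6
screw [732.2   3.5  50.9] 0.4
knob [411.2 354.9  14.9] 1.2
8 [ 628.1 -142.3    8. ]
24 [470.6 -55.8  24. ]
30 [ 474.4 -276.8   30. ]
116 [528.8 115.5 116. ]
[579.6 156.6  36. ]
[588.2  92.   36. ]
[470.8 140.4  36. ]
[481.5  75.7  36. ]
[[ 0.97  0.26 -0.  ]
 [ 0.26 -0.97  0.  ]
 [ 0.   -0.   -1.  ]]
```

```bash
python3 - <<'E'
from h import *
o=ctrl.get_obs()
print(tool(o,np.array([470,-56,120])-o["ee_pos"]))
E
```

```text
[ 43.91 -44.78  10.26]
```

```bash
R='{"xyz":[43.9,-44.8,10.2],"spin":0}'; python3 -m inch '[{"xyz":[43.9,-44.8,10.2],"spin":0},{"xyz":[43.9,-44.8,10.2],"spin":0},{"xyz":[43.9,-44.8,10.2],"spin":0},{"xyz":[43.9,-44.8,10.2],"spin":0},{"xyz":[43.9,-44.8,10.2],"spin":0},{"xyz":[43.9,-44.8,10.2],"spin":0},{"xyz":[43.9,-44.8,10.2],"spin":0},{"xyz":[43.9,-44.8,10.2],"spin":0},{"xyz":[43.9,-44.8,10.2],"spin":0},{"xyz":[43.9,-44.8,10.2],"spin":0},{"xyz":[43.9,-44.8,10.2],"spin":0},{"xyz":[43.9,-44.8,10.2],"spin":0},{"xyz":[43.9,-44.8,10.2],"spin":0},{"xyz":[43.9,-44.8,10.2],"spin":0},{"xyz":[43.9,-44.8,10.2],"spin":0},{"xyz":[43.9,-44.8,10.2],"spin":0}]' -
python3 - <<'E'
from h import *
o=ctrl.get_obs();im=ctrl.get_image("wrist");cv2.imwrite("pics/w1.png",im[:,:,::-1])
c=cam("wrist",o);print(o["ee_pos"],o["ft_force"],proj(c,[470,-56,24]))
E
```

```text
t: 1.7
ee_pos: [469.2, -56.4, 120.6]
orientation: [-3.113, -0.412, 0.001]
ft_force: [0.2, 0.1, -0.8]
width: 88.4
[469.19846703 -56.37756508 120.55306335] [ 0.17029303  0.05235071 -0.80629998] [325.74348781 234.64687243]
```

View pics/w1.png

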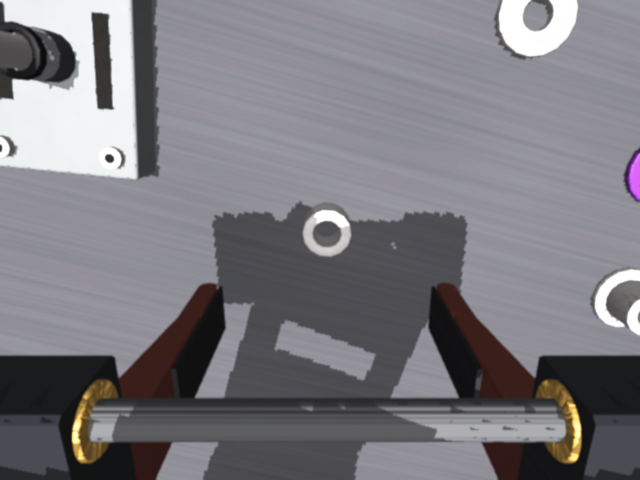

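Wrist view 1: spacer ring at (327,233), washer at (538,12), guide top-left, bushing partly at the right edge.

```bash
cat >> h.py <<'E'
def rings(im,c,z,thr=150,amin=150):
    g=cv2.cvtColor(im,cv2.COLOR_RGB2GRAY);_,m=cv2.threshold(g,thr,255,0)
    cs,h=cv2.findContours(m,cv2.RETR_CCOMP,cv2.CHAIN_APPROX_NONE);out=[]
    for k,q in enumerate(cs):
        if cv2.contourArea(q)<amin or len(q)<20: continue
        w=np.array([onz(c,p[0],z)[:2] for p in q],np.float32)
        (x,y),(a,b),_=cv2.fitEllipse(w);
        if 12<a<b<60 and b/a<1.3: out.append((("hole" if h[0][k][3]>=0 else "out"),np.round([x,y,a,b],1),q[:,0].mean(0).round()))
    return out
E
python3 - <<'E'
from h import *
im=cv2.imread("pics/w1.png")[:,:,::-1].copy();o=ctrl.get_obs();c=cam("wrist",o)
for z in(24,8):
  print(z);[print(*r) for r in rings(im,c,z)]
print(o["ee_pos"])
E
```

```text
24
out [ 478.1 -261.    32.6   40.8] [614. 296.]
out [471.4 -56.6  29.9  30.8] [327. 232.]
hole [470.7 -56.6  18.2  19.1] [326. 234.]
8
out [ 473.6 -275.    34.7   43.3] [614. 296.]
out [466.5 -57.9  31.8  32.7] [327. 232.]
hole [465.8 -57.9  19.4  20.3] [326. 234.]
[469.23667964 -56.68250077 120.67397548]
```

```bash
python3 -m inch '[{"xyz":[0.17,0.05,5],"spin":0},{"xyz":[0.17,0.05,9],"spin":0},{"xyz":[0.17,0.05,11.3],"spin":0},{"xyz":[0.17,0.05,11.7],"spin":0},{"xyz":[0.17,0.05,11.7],"spin":0}]' 0
python3 -m inch '[{"xyz":[0,0,0],"spin":0},{"xyz":[0,0,0],"spin":0},{"xyz":[0,0,0],"spin":0},{"xyz":[0,0,0],"spin":0},{"xyz":[0,0,0],"spin":0},{"xyz":[0,0,0],"spin":0},{"xyz":[0,0,0],"spin":0}]' 1
```

```text
t: 2.25
ee_pos: [470.4, -57.4, 3.6]
orientation: [-3.113, -0.408, 0.003]
ft_force: [-0.5, -0.6, 0.6]
width: 88.1
t: 2.95
ee_pos: [470.4, -57.3, 3.6]
orientation: [-3.113, -0.409, 0.003]
ft_force: [-0.5, 0.5, 0.2]
width: 35.4
```

```bash
python3 -m inch '[{"xyz":[0,0,0],"spin":0},{"xyz":[0,0,-2],"spin":0},{"xyz":[0,0,-6],"spin":0},{"xyz":[0,0,-11],"spin":0},{"xyz":[1,-3,-15.6],"spin":0},{"xyz":[2,-8,-15.6],"spin":0},{"xyz":[4.2,-12,-15.6],"spin":0},{"xyz":[4.2,-15.1,-15.6],"spin":0},{"xyz":[4.2,-15.1,-15.6],"spin":0},{"xyz":[4.2,-15.1,-15.6],"spin":0}]'
python3 - <<'E'
from h import *
o=ctrl.get_obs();im=ctrl.get_image("wrist");cv2.imwrite("pics/w2.png",im[:,:,::-1]);np.save("w2.npy",np.r_[o["ee_pos"],o["orientation"]])
c=cam("wrist",o);print(o["ee_pos"],proj(c,[528.8,115.5,116]))
E
```

```text
t: 3.95
ee_pos: [471.8, 99.6, 159.6]
orientation: [-3.113, -0.412, 0.004]
ft_force: [-0.3, -0.8, -0.8]
width: 31.7
[471.81815551  99.62593583 159.58098884] [324.67533494 153.15395753]
```

View pics/w2.png

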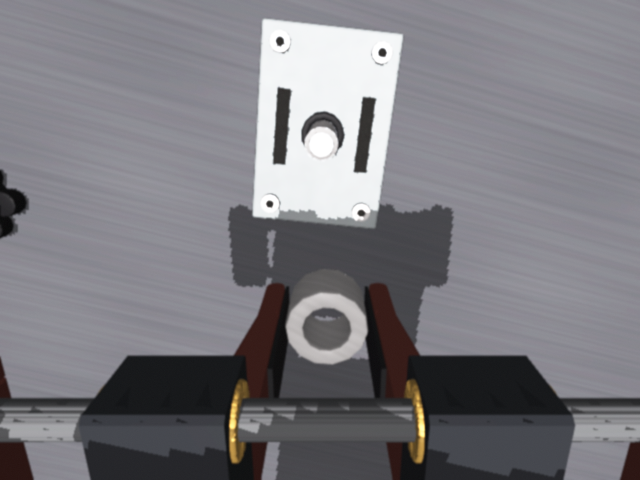

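Wrist view 2: spacer held upright with its top rim at about (327,326). Pin tip is at about (321,145), and the guide's screw heads are at (280,41), (382,53), (270,204) and (361,212). I'll zoom in to get the pin exactly.

```bash
python3 - <<'E'
from h import *
im=cv2.imread("pics/w2.png");v=np.load("w2.npy");o=dict(ee_pos=v[:3],orientation=v[3:]);c=cam("wrist",o)
a=cv2.resize(im[100:175,280:360],None,fx=5,fy=5,interpolation=0)
cv2.imwrite("pics/w2z.png",a)
u=[(280,41),(382,53),(270,204),(361,212)]
P=np.array([onz(c,p,36) for p in u]);print(P.round(1),P.mean(0).round(1),"diag dist",np.linalg.norm(P[0]-P[3]),np.linalg.norm(P[1]-P[2]))
for p in[(321,145),(321,143)]:print("pin",onz(c,p,116).round(1))
g=im[:,:,1]; m=np.zeros_like(g);m[260:380,270:385]=(g[260:380,270:385]>120)
q=max(cv2.findContours(m,cv2.RETR_EXTERNAL,cv2.CHAIN_APPROX_NONE)[0],key=cv2.contourArea)
w=np.array([onz(c,p[0],v[2]+20.4)[:2] for p in q],np.float32);print(cv2.fitEllipse(w),cv2.minEnclosingCircle(w),v[:3])
E
```

```text
[[578.3 157.9  36. ]
 [588.2  94.9  36. ]
 [475.5 141.   36. ]
 [486.5  78.4  36. ]] [532.1 118.1  36. ] diag dist 121.49218599793916 121.77271880322844
pin [532.1 118.2 116. ]
pin [533.  118.4 116. ]
((472.73468017578125, 98.85993194580078), (29.963132858276367, 32.640625), 153.441162109375) ((471.8655090332031, 97.39961242675781), 17.791015625) [471.81815551  99.62593583 159.58098884]
```

View pics/w2z.png

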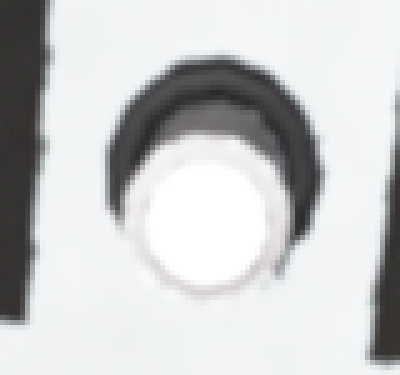

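Zoom: pin top disc centre at (321,144.4), giving pin (532.3,118.2). That agrees with the screw mean (532.1,118.1).

```bash
python3 -m inch '[{"xyz":[3.2,-0.15,1],"spin":0},{"xyz":[6.24,-0.31,3],"spin":0},{"xyz":[6.24,-0.31,3.6],"spin":0},{"xyz":[6.24,-0.31,3.6],"spin":0},{"xyz":[6.24,-0.31,3.8],"spin":0},{"xyz":[6.24,-0.31,4.0],"spin":0},{"xyz":[6.24,-0.31,4.2],"spin":0},{"xyz":[6.24,-0.31,4.4],"spin":0},{"xyz":[6.24,-0.31,4.4],"spin":0}]'
```

```text
t: 4.9
ee_pos: [531.1, 118.1, 115.5]
orientation: [-3.113, -0.41, 0.004]
ft_force: [0.3, -0.3, -0.6]
width: 31.5
```

```bash
python3 -m inch '[{"xyz":[0,0,0.2],"spin":0},{"xyz":[0,0,0.4],"spin":0},{"xyz":[0,0,0.6],"spin":0},{"xyz":[0,0,0.8],"spin":0},{"xyz":[0,0,1.0],"spin":0},{"xyz":[0,0,1.0],"spin":0}]'
```

```text
t: 5.5
ee_pos: [530.9, 118.1, 105.1]
orientation: [-3.113, -0.41, 0.005]
ft_force: [-1.0, -0.3, 0.2]
width: 32.1
```

```bash
python3 -m inch '[{"xyz":[0,0,0.4],"spin":0},{"xyz":[0,0,0.8],"spin":0},{"xyz":[0,0,1.2],"spin":0},{"xyz":[0,0,1.6],"spin":0},{"xyz":[0,0,2.0],"spin":0},{"xyz":[0,0,2.2],"spin":0},{"xyz":[0,0,2.2],"spin":0}]'
```

```text
t: 6.2
ee_pos: [530.9, 118.1, 82.8]
orientation: [-3.113, -0.41, 0.005]
ft_force: [0.8, 0.7, -0.5]
width: 32.1
```

```bash
python3 -m inch '[{"xyz":[0,0,0.1],"spin":0},{"xyz":[0,0,0.2],"spin":0},{"xyz":[0,0,0.3],"spin":0},{"xyz":[0,0,0.4],"spin":0},{"xyz":[0,0,0.5],"spin":0},{"xyz":[0,0,0.6],"spin":0},{"xyz":[0,0,0.7],"spin":0}]'
```

```text
t: 6.9
ee_pos: [530.9, 118.1, 75.7]
orientation: [-3.113, -0.41, 0.005]
ft_force: [1.0, -0.2, -0.8]
width: 31.8
```

```bash
python3 -m inch '[{"xyz":[0,0,0.1],"spin":0},{"xyz":[0,0,0.2],"spin":0},{"xyz":[0,0,0.3],"spin":0},{"xyz":[0,0,0.4],"spin":0}]'
```

```text
t: 7.3
ee_pos: [530.9, 118.2, 71.6]
orientation: [-3.113, -0.41, 0.005]
ft_force: [0.6, -1.1, -0.8]
width: 31.8
```

```bash
python3 -m inch '[{"xyz":[0,0,0.1],"spin":0},{"xyz":[0,0,0.2],"spin":0},{"xyz":[0,0,0.3],"spin":0}]'
```

```text
t: 7.6
ee_pos: [530.8, 118.1, 68.6]
orientation: [-3.113, -0.41, 0.005]
ft_force: [0.7, 0.3, -0.8]
width: 31.9
```

```bash
python3 -m inch '[{"xyz":[0,0,0.1],"spin":0},{"xyz":[0,0,0.2],"spin":0},{"xyz":[0,0,0.3],"spin":0}]'
```

```text
t: 7.9
ee_pos: [530.9, 118.1, 65.5]
orientation: [-3.113, -0.41, 0.005]
ft_force: [-0.7, -0.4, -1.1]
width: 31.7
```

```bash
python3 -m inch '[{"xyz":[0,0,0.1],"spin":0},{"xyz":[0,0,0.2],"spin":0},{"xyz":[0,0,0.3],"spin":0}]'
```

```text
t: 8.2
ee_pos: [530.9, 118.1, 62.8]
orientation: [-3.113, -0.41, 0.005]
ft_force: [-2.2, -0.2, 6.1]
width: 31.7
```

```bash
python3 -m inch '[{"xyz":[0,0,0.1],"spin":0},{"xyz":[0,0,0.2],"spin":0}]'
```

```text
t: 8.4
ee_pos: [530.9, 118.2, 61.2]
orientation: [-3.113, -0.41, 0.005]
ft_force: [-1.4, -1.2, 5.8]
width: 32.0
```

```bash
python3 -m inch '[{"xyz":[0,0,0.1],"spin":0},{"xyz":[0,0,0.2],"spin":0}]'
```

```text
t: 8.6
ee_pos: [530.9, 118.2, 59.8]
orientation: [-3.113, -0.41, 0.004]
ft_force: [-1.2, 0.2, 5.9]
width: 31.6
```

```bash
python3 -m inch '[{"xyz":[0,0,0],"spin":0},{"xyz":[0,0,0],"spin":0},{"xyz":[0,0,0],"spin":0},{"xyz":[0,0,0],"spin":0},{"xyz":[0,0,-2],"spin":0},{"xyz":[0,0,-6],"spin":0},{"xyz":[0,0,-9],"spin":0},{"xyz":[0,0,-9],"spin":0}]' 0
python3 - <<'E'
from h import *
o=ctrl.get_obs();print(o["ee_pos"],tool(o,np.array([627,-142,110])-o["ee_pos"]))
ct,cs=cam("top"),cam("side");cv2.imwrite("pics/t2.png",ctrl.get_image("side")[130:270,220:340,::-1].repeat(4,0).repeat(4,1))
E
```

```text
t: 9.4
ee_pos: [533.9, 118.6, 153.6]
orientation: [-3.113, -0.41, -0.007]
ft_force: [-0.3, -0.1, -0.1]
width: 87.6
[533.85898885 118.61618606 153.61845415] [ 2.23 27.59  4.34]
```

View pics/t2.png

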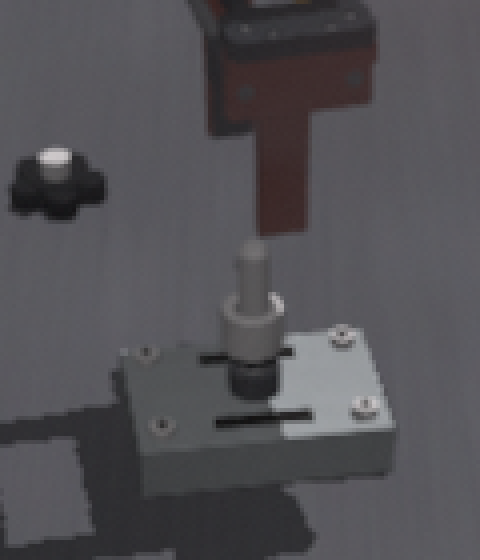

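Side crop: the spacer sits on the pin, resting on the ring at about (252,330 in the crop), and the gripper is clear. Next is the washer.

```bash
python3 -m inch '[{"xyz":[0.3,5,0],"spin":0},{"xyz":[0.8,10,0],"spin":0},{"xyz":[1.2,15,2],"spin":0},{"xyz":[1.6,20,4.3],"spin":0},{"xyz":[2,25,4.3],"spin":0},{"xyz":[2.2,27.6,4.3],"spin":0},{"xyz":[2.2,27.6,4.3],"spin":0},{"xyz":[2.2,27.6,4.3],"spin":0}]'
python3 - <<'E'
from h import *
o=ctrl.get_obs();im=ctrl.get_image("wrist");cv2.imwrite("pics/w3.png",im[:,:,::-1])
c=cam("wrist",o);print(o["ee_pos"]);[print(*r,tool(o,np.r_[r[1][:2],2.5]-o["ee_pos"])) for r in rings(im,c,8)]
E
```

```text
t: 10.25
ee_pos: [624.0, -142.7, 106.4]
orientation: [-3.112, -0.407, 0.002]
ft_force: [-0.2, -0.4, 0.2]
width: 87.6
[ 624.04365644 -142.71623009  106.4100705 ]
hole [ 628.4 -141.8   18.1   19.4] [327. 228.] [ 0.45  0.06 10.39]
```

```bash
python3 -m inch '[{"xyz":[0.47,0.05,5],"spin":0},{"xyz":[0.47,0.05,9],"spin":0},{"xyz":[0.47,0.05,10.2],"spin":0},{"xyz":[0.47,0.05,10.4],"spin":0},{"xyz":[0.47,0.05,10.4],"spin":0}]' 0
python3 -m inch '[{"xyz":[0,0,0],"spin":0},{"xyz":[0,0,0],"spin":0},{"xyz":[0,0,0],"spin":0},{"xyz":[0,0,0],"spin":0},{"xyz":[0,0,0],"spin":0},{"xyz":[0,0,0],"spin":0},{"xyz":[0,0,0],"spin":0},{"xyz":[0,0,0],"spin":0}]' 1
```

```text
t: 10.8
ee_pos: [628.5, -139.7, 3.2]
orientation: [-3.111, -0.411, 0.002]
ft_force: [-0.7, -0.9, -0.3]
width: 87.7
t: 11.6
ee_pos: [628.6, -139.8, 3.3]
orientation: [-3.112, -0.411, 0.002]
ft_force: [-1.0, -0.8, 2.7]
width: 44.1
```

```bash
python3 -m inch '[{"xyz":[0,0,-1],"spin":0},{"xyz":[0,0,-4],"spin":0},{"xyz":[0,0,-9],"spin":0},{"xyz":[-1,-3,-13],"spin":0},{"xyz":[-3,-7,-15.7],"spin":0},{"xyz":[-5,-11.5,-15.7],"spin":0},{"xyz":[-6.5,-16,-15.7],"spin":0},{"xyz":[-8,-20.5,-15.7],"spin":0},{"xyz":[-8.9,-25,-15.7],"spin":0},{"xyz":[-8.9,-27.2,-15.7],"spin":0},{"xyz":[-8.9,-27.2,-15.7],"spin":0},{"xyz":[-8.9,-27.2,-15.7],"spin":0}]'
python3 - <<'E'
from h import *
o=ctrl.get_obs();im=ctrl.get_image("wrist");cv2.imwrite("pics/w4.png",im[:,:,::-1]);v=np.r_[o["ee_pos"],o["orientation"]];np.save("w4.npy",v)
c=cam("wrist",o);print(o["ee_pos"],o["width"],proj(c,[532.2,118.1,116]))
print(rings(im,c,v[2]+4.7)) 
E
```

```text
t: 12.8
ee_pos: [472.5, 99.4, 161.7]
orientation: [-3.111, -0.413, 0.0]
ft_force: [-0.3, 0.3, -1.6]
width: 44.2
[472.51758937  99.42849221 161.72340274] 44.157132867131885 [320.81515127 145.81434151]
[('out', array([472.9,  99. ,  43.6,  44.7]), array([326., 309.])), ('hole', array([472.7,  99. ,  19.2,  19.3]), array([326., 311.]))]
```

View pics/w4.png

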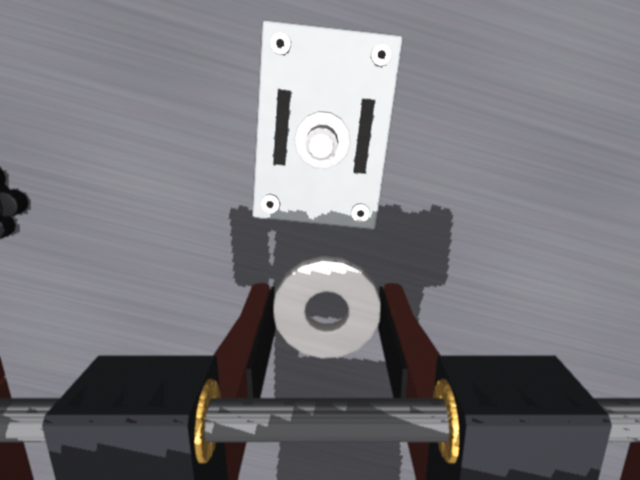

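Wrist view 4: washer held flat, hole at (326,310), and the spacer is seen concentric on the pin at (321,143).

```bash
python3 -m inch '[{"xyz":[3.2,-0.15,1],"spin":0},{"xyz":[6.24,-0.33,3],"spin":0},{"xyz":[6.24,-0.33,3.8],"spin":0},{"xyz":[6.24,-0.33,3.8],"spin":0},{"xyz":[6.24,-0.33,4.0],"spin":0},{"xyz":[6.24,-0.33,4.2],"spin":0},{"xyz":[6.24,-0.33,4.4],"spin":0},{"xyz":[6.24,-0.33,4.6],"spin":0},{"xyz":[6.24,-0.33,4.6],"spin":0}]'
```

```text
t: 13.75
ee_pos: [531.9, 118.4, 115.7]
orientation: [-3.112, -0.412, 0.001]
ft_force: [-0.1, -0.3, -0.9]
width: 44.5
```

```bash
python3 -m inch '[{"xyz":[0,0,0.2],"spin":0},{"xyz":[0,0,0.4],"spin":0},{"xyz":[0,0,0.6],"spin":0}]'
```

```text
t: 14.05
ee_pos: [531.9, 118.4, 109.5]
orientation: [-3.112, -0.412, 0.001]
ft_force: [-0.2, 0.1, -0.3]
width: 44.0
```

```bash
python3 -m inch '[{"xyz":[0,0,0.4],"spin":0},{"xyz":[0,0,0.8],"spin":0},{"xyz":[0,0,1.2],"spin":0},{"xyz":[0,0,1.6],"spin":0},{"xyz":[0,0,2.0],"spin":0},{"xyz":[0,0,2.1],"spin":0}]'
```

```text
t: 14.65
ee_pos: [531.7, 118.5, 88.0]
orientation: [-3.112, -0.412, 0.001]
ft_force: [-0.3, 0.2, -2.2]
width: 44.0
```

```bash
python3 -m inch '[{"xyz":[0,0,0.1],"spin":0},{"xyz":[0,0,0.2],"spin":0},{"xyz":[0,0,0.3],"spin":0}]'
```

```text
t: 14.95
ee_pos: [531.7, 118.5, 85.0]
orientation: [-3.112, -0.412, 0.001]
ft_force: [0.1, 0.1, -0.7]
width: 43.8
```

```bash
python3 -m inch '[{"xyz":[0,0,0.1],"spin":0},{"xyz":[0,0,0.2],"spin":0}]'
```

```text
t: 15.15
ee_pos: [531.9, 118.5, 83.2]
orientation: [-3.112, -0.412, 0.001]
ft_force: [-1.3, -1.1, 5.8]
width: 44.0
```

```bash
python3 -m inch '[{"xyz":[0,0,0],"spin":0},{"xyz":[0,0,0],"spin":0},{"xyz":[0,0,0],"spin":0},{"xyz":[0,0,0],"spin":0},{"xyz":[0,0,-2],"spin":0},{"xyz":[0,0,-5],"spin":0},{"xyz":[0,0,-7],"spin":0},{"xyz":[0,0,-7],"spin":0}]' 0
python3 - <<'E'
from h import *
o=ctrl.get_obs();print(o["ee_pos"],tool(o,np.array([474,-277,115])-o["ee_pos"]))
E
```

```text
t: 15.95
ee_pos: [533.8, 118.7, 155.8]
orientation: [-3.111, -0.412, -0.008]
ft_force: [0.7, -0.2, 0.1]
width: 88.2
[533.83753918 118.69882679 155.8281054 ] [-16.09  36.66   3.91]
```

```bash
python3 -m inch '[{"xyz":[-2,4.5,0],"spin":0},{"xyz":[-4,9,0],"spin":0},{"xyz":[-6,13.5,1],"spin":0},{"xyz":[-8,18,3],"spin":0},{"xyz":[-10,22.5,3.9],"spin":0},{"xyz":[-12,27,3.9],"spin":0},{"xyz":[-14,31.5,3.9],"spin":0},{"xyz":[-16.1,36,3.9],"spin":0},{"xyz":[-16.1,36.7,3.9],"spin":0},{"xyz":[-16.1,36.7,3.9],"spin":0},{"xyz":[-16.1,36.7,3.9],"spin":0}]'
python3 - <<'E'
from h import *
o=ctrl.get_obs();im=ctrl.get_image("wrist");cv2.imwrite("pics/w5.png",im[:,:,::-1])
c=cam("wrist",o);print(o["ee_pos"])
for z in(30,6):
  print(z);[print(*r,tool(o,np.r_[r[1][:2],8.5]-o["ee_pos"])) for r in rings(im,c,z)]
E
```

```text
t: 17.05
ee_pos: [473.5, -276.2, 114.3]
orientation: [-3.11, -0.411, -0.006]
ft_force: [-0.2, 0.6, 0.2]
width: 87.6
[ 473.5018522  -276.17995112  114.26163442]
30
out [ 388.7 -274.9   24.1   25.7] [288. 359.] [-8.2  -2.29 10.55]
out [ 393.7 -360.6   44.3   57.1] [417. 377.] [-9.95  6.12 10.51]
out [ 563.5 -260.2   39.7   39.9] [341.  85.] [ 9.06  0.84 10.61]
hole [ 564.3 -260.7   19.4   19.7] [342.  85.] [ 9.13  0.91 10.61]
hole [ 474.4 -280.5   18.5   19. ] [333. 243.] [-0.07  0.48 10.57]
hole [ 476.5 -279.6   29.8   35.7] [332. 222.] [ 0.16  0.45 10.58]
6
out [ 372.6 -276.8   26.4   28.2] [288. 359.] [-9.8  -2.52 10.55]
out [ 564.4 -260.6   43.6   43.7] [341.  85.] [ 9.14  0.9  10.61]
hole [ 565.3 -261.2   21.3   21.6] [342.  85.] [ 9.21  0.98 10.61]
hole [ 466.6 -282.9   20.3   20.8] [333. 243.] [-0.89  0.51 10.57]
hole [ 468.9 -281.9   32.7   39.2] [332. 222.] [-0.64  0.47 10.57]
```

View pics/w5.png

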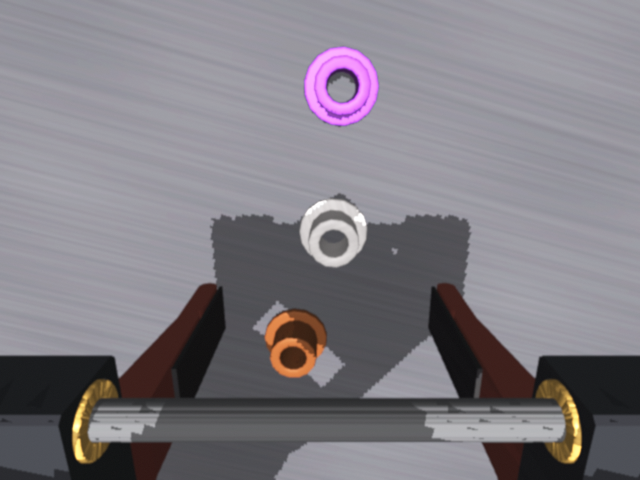

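Wrist view 5: the real bushing's bore is at (333,243). Purple is ahead at (341,85) and orange-brown behind at (292,345), both clear of the finger paths.

```bash
python3 -m inch '[{"xyz":[-0.02,0.3,4],"spin":0},{"xyz":[-0.04,0.45,8],"spin":0},{"xyz":[-0.04,0.45,10.2],"spin":0},{"xyz":[-0.04,0.45,10.6],"spin":0},{"xyz":[-0.04,0.45,10.6],"spin":0}]' 0
python3 -m inch '[{"xyz":[0,0,0],"spin":0},{"xyz":[0,0,0],"spin":0},{"xyz":[0,0,0],"spin":0},{"xyz":[0,0,0],"spin":0},{"xyz":[0,0,0],"spin":0},{"xyz":[0,0,0],"spin":0},{"xyz":[0,0,0],"spin":0},{"xyz":[0,0,0],"spin":0},{"xyz":[0,0,0],"spin":0}]' 1
python3 - <<'E'
from h import *
o=ctrl.get_obs();print(o["ee_pos"],tool(o,np.array([472.5,100,170])-o["ee_pos"]))
E
```

```text
t: 17.6
ee_pos: [474.8, -278.2, 8.1]
orientation: [-3.108, -0.416, -0.004]
ft_force: [-0.1, -1.1, 1.1]
width: 88.1
t: 18.5
ee_pos: [474.9, -278.3, 8.1]
orientation: [-3.109, -0.416, -0.004]
ft_force: [-0.4, -1.3, 0.9]
width: 32.4
[ 474.86529197 -278.30192365    8.12269436] [  9.77 -36.64 -15.98]
```

```bash
python3 -m inch '[{"xyz":[0,0,-1],"spin":0},{"xyz":[0,0,-4],"spin":0},{"xyz":[0,0,-9],"spin":0},{"xyz":[0.5,-2,-13],"spin":0},{"xyz":[1.8,-6.5,-15],"spin":0},{"xyz":[3,-11,-16],"spin":0},{"xyz":[4.2,-15.5,-16],"spin":0},{"xyz":[5.4,-20,-16],"spin":0},{"xyz":[6.6,-24.5,-16],"spin":0},{"xyz":[7.8,-29,-16],"spin":0},{"xyz":[9,-33.5,-16],"spin":0},{"xyz":[9.77,-36.6,-16],"spin":0},{"xyz":[9.77,-36.6,-16],"spin":0},{"xyz":[9.77,-36.6,-16],"spin":0}]'
python3 - <<'E'
from h import *
o=ctrl.get_obs();im=ctrl.get_image("wrist");cv2.imwrite("pics/w6.png",im[:,:,::-1]);v=np.r_[o["ee_pos"],o["orientation"]]
c=cam("wrist",o);print(o["ee_pos"],o["width"],proj(c,[532.2,118.1,116]))
for z in(21.9,-2.1):
  print([r for r in rings(im,c,v[2]+z) if 280<r[2][0]<370])
print(tool(o,[1,0,0]),tool(o,[0,0,-1]))
E
```

```text
t: 19.9
ee_pos: [472.2, 100.1, 170.5]
orientation: [-3.108, -0.42, -0.004]
ft_force: [0.5, 0.3, -1.1]
width: 32.5
[472.15584492 100.14123405 170.46602904] 32.50721135262153 [323.36748452 143.92896063]
[('out', array([471.6,  99.4,  29.9,  30. ]), array([326., 334.])), ('hole', array([471.5,  99.4,  18.9,  19.2]), array([326., 334.]))]
[('out', array([457.6,  95.7,  35. ,  35.1]), array([326., 334.])), ('hole', array([457.6,  95.7,  22.1,  22.4]), array([326., 334.]))]
[0.1  0.03 0.  ] [-0.   0.   0.1]
```

View pics/w6.png

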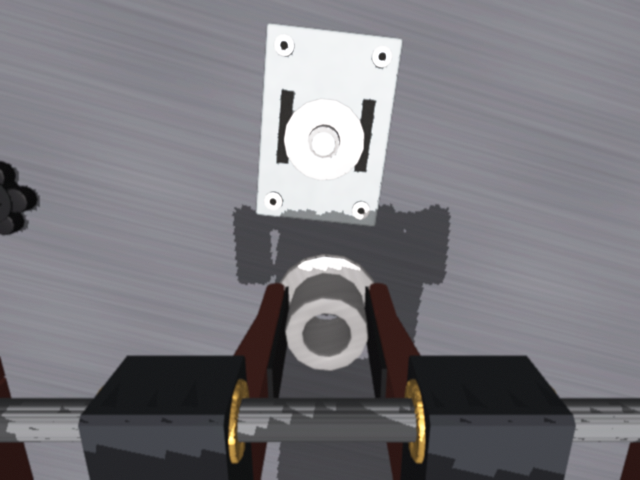

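Wrist view 6: the bushing is held upright, flange down, bore at (326,334). The washer sits on the pin at (324,141).

```bash
python3 -m inch '[{"xyz":[3.2,-0.1,1],"spin":0},{"xyz":[6.32,-0.2,3],"spin":0},{"xyz":[6.32,-0.2,4.2],"spin":0},{"xyz":[6.32,-0.2,4.2],"spin":0},{"xyz":[6.32,-0.2,4.4],"spin":0},{"xyz":[6.32,-0.2,4.6],"spin":0},{"xyz":[6.32,-0.2,4.8],"spin":0},{"xyz":[6.32,-0.2,5.0],"spin":0},{"xyz":[6.32,-0.2,5.0],"spin":0}]'
```

```text
t: 20.85
ee_pos: [532.7, 118.2, 120.7]
orientation: [-3.109, -0.417, -0.004]
ft_force: [0.3, 0.3, -1.9]
width: 32.1
```

```bash
python3 -m inch '[{"xyz":[0,0,0.2],"spin":0},{"xyz":[0,0,0.4],"spin":0},{"xyz":[0,0,0.6],"spin":0}]'
```

```text
t: 21.15
ee_pos: [532.7, 118.4, 114.6]
orientation: [-3.109, -0.418, -0.004]
ft_force: [0.3, 0.9, -1.3]
width: 31.9
```

```bash
python3 -m inch '[{"xyz":[0,0,0.4],"spin":0},{"xyz":[0,0,0.8],"spin":0},{"xyz":[0,0,1.1],"spin":0},{"xyz":[0,0,1.4],"spin":0},{"xyz":[0,0,1.4],"spin":0}]'
```

```text
t: 21.65
ee_pos: [532.7, 118.4, 100.1]
orientation: [-3.109, -0.417, -0.004]
ft_force: [0.8, 0.4, -2.1]
width: 31.9
```

```bash
python3 -m inch '[{"xyz":[0,0,0.1],"spin":0},{"xyz":[0,0,0.2],"spin":0},{"xyz":[0,0,0.3],"spin":0}]'
```

```text
t: 21.95
ee_pos: [532.7, 118.4, 97.1]
orientation: [-3.109, -0.417, -0.004]
ft_force: [0.6, 0.1, -1.3]
width: 32.1
```

```bash
python3 -m inch '[{"xyz":[0,0,0.1],"spin":0},{"xyz":[0,0,0.2],"spin":0}]'
```

```text
t: 22.15
ee_pos: [532.9, 118.5, 95.4]
orientation: [-3.109, -0.417, -0.005]
ft_force: [-1.4, 0.0, 4.8]
width: 31.9
```

```bash
python3 -m inch '[{"xyz":[0,0,0.05],"spin":0},{"xyz":[0,0,0.1],"spin":0}]'|sed -n '2p;4p'
```

```text
ee_pos: [532.9, 118.5, 94.7]
ft_force: [-2.1, -0.4, 3.3]
```

```bash
python3 -m inch '[{"xyz":[0,0,0.05],"spin":0},{"xyz":[0,0,0.1],"spin":0}]'|sed -n '2p;4p'
```

```text
ee_pos: [532.9, 118.5, 93.8]
ft_force: [-2.2, -0.6, 3.7]
```

```bash
python3 -m inch '[{"xyz":[0,0,0.05],"spin":0},{"xyz":[0,0,0.1],"spin":0}]'|sed -n '2p;4p'
```

```text
ee_pos: [532.9, 118.5, 92.8]
ft_force: [-1.1, -0.6, 4.4]
```

```bash
python3 -m inch '[{"xyz":[0,0,0.06],"spin":0},{"xyz":[0,0,0.13],"spin":0}]'|sed -n '2p;4p'
```

```text
ee_pos: [532.9, 118.5, 91.4]
ft_force: [-1.4, -0.1, 4.1]
```

```bash
python3 -m inch '[{"xyz":[0,0,0.06],"spin":0},{"xyz":[0,0,0.13],"spin":0}]'|sed -n '2p;4p'
```

```text
ee_pos: [532.9, 118.5, 90.1]
ft_force: [-1.8, -0.4, 6.5]
```

```bash
python3 -m inch '[{"xyz":[0,0,0.05],"spin":0},{"xyz":[0,0,0.1],"spin":0}]'|sed -n '2p;4p'
```

```text
ee_pos: [533.2, 118.5, 89.5]
ft_force: [-2.8, -1.1, 11.7]
```

```bash
python3 -m inch '[{"xyz":[0,0,0.03],"spin":0},{"xyz":[0,0,0.06],"spin":0}]'|sed -n '2p;4p'
```

```text
ee_pos: [533.3, 118.5, 89.5]
ft_force: [-4.3, -0.3, 12.8]
```

```bash
python3 -m inch '[{"xyz":[0,0,0.06],"spin":0},{"xyz":[0,0,0.11],"spin":0},{"xyz":[0,0,0.11],"spin":0}]'|sed -n '2p;4p'
```

```text
ee_pos: [533.4, 118.6, 89.3]
ft_force: [-4.4, -1.2, 14.0]
```

```bash
python3 -m inch '[{"xyz":[0,0,0.11],"spin":0},{"xyz":[0,0,0.16],"spin":0},{"xyz":[0,0,0.16],"spin":0}]'|sed -n '2p;4p'
```

```text
ee_pos: [533.7, 118.6, 88.9]
ft_force: [-5.1, -0.7, 16.9]
```

```bash
python3 -m inch '[{"xyz":[0,0,0.17],"spin":0},{"xyz":[0,0,0.2],"spin":0},{"xyz":[0,0,0.2],"spin":0}]'|sed -n '2p;4p'
```

```text
ee_pos: [533.9, 118.7, 88.5]
ft_force: [-6.3, -1.7, 21.8]
```

The push reached about 22 N, rising 12–13 N/mm, which matches the collar springs. Unloading and releasing now.

```bash
python3 -m inch '[{"xyz":[-0.03,0,-0.05],"spin":0},{"xyz":[-0.06,0,-0.1],"spin":0},{"xyz":[-0.06,0,-0.1],"spin":0}]'
python3 -m inch '[{"xyz":[0,0,0],"spin":0},{"xyz":[0,0,0],"spin":0},{"xyz":[0,0,0],"spin":0},{"xyz":[0,0,0],"spin":0},{"xyz":[0,0,0],"spin":0},{"xyz":[0,0,-1.5],"spin":0},{"xyz":[0,0,-4],"spin":0},{"xyz":[-6,0,-8],"spin":0},{"xyz":[-6,0,-8],"spin":0},{"xyz":[-6,0,-8],"spin":0}]' 0
python3 - <<'E'
from h import *
o=ctrl.get_obs();im=ctrl.get_image("wrist");c=cam("wrist",o);s=ctrl.get_image("side")
a=np.zeros((480,800,3),np.uint8);a[:, :400]=cv2.resize(s[150:270,230:330],(400,480));b=im[60:300,220:420];a[:,400:]=cv2.resize(b,(400,480))
cv2.imwrite("pics/f.png",a[:,:,::-1]);print(o["ee_pos"])
for z in(95,100,105,110,116):print(z,proj(c,[532.2,118.1,z]).round(1))
print([r for r in rings(im,c,110,thr=200)])
E
```

```text
t: 24.75
ee_pos: [533.2, 118.5, 89.9]
orientation: [-3.109, -0.417, -0.008]
ft_force: [-2.5, -0.9, 6.9]
width: 32.2
t: 25.75
ee_pos: [473.6, 101.9, 170.9]
orientation: [-3.109, -0.417, -0.01]
ft_force: [1.0, 0.8, -0.0]
width: 87.8
[473.63980851 101.88443518 170.94123541]
95 [326.  144.1]
100 [325.9 145. ]
105 [325.9 145.9]
110 [325.8 146.8]
116 [325.7 148. ]
[('hole', array([531.7, 117.8,  17.4,  17.6]), array([330., 154.]))]
```

View pics/f.png

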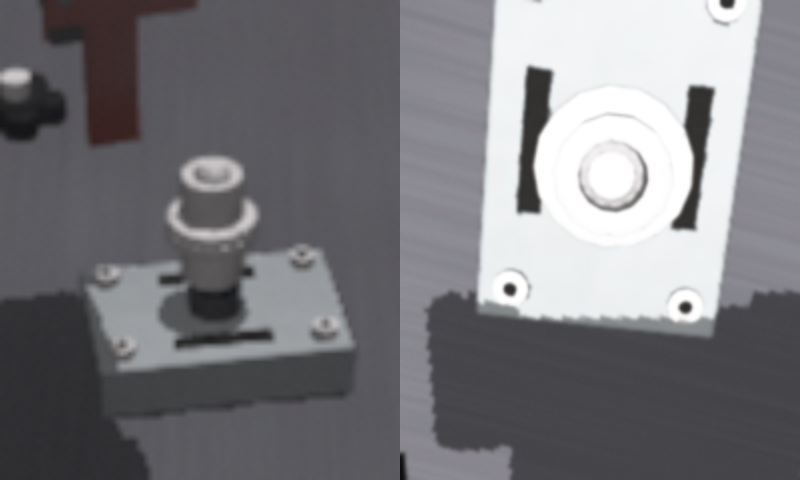

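The stack is upright and concentric, with the ring on the collar and the gripper clear. Handing in.

```bash
python3 -c "
from workcell import ctrl
print(ctrl.close_job())"
```

```text
the job is handed in; nothing more can be done
None
```

The strip guide is rebuilt and handed in at about 26 s of the 72 s allowed; the hand-in gives no verdict. The spacer, then the washer, then the bushing (flange down) are threaded on the pin.

- **Ring and push:** Still holding the bushing, I slid the ring down at roughly 5–7 N until the force began to climb with depth. It then rose at about 12–13 N/mm, which matches the collar springs. The final push read about 22 N on the wrist sensor, roughly 23 N of contact allowing for the sensor's offset. I eased off before letting go.
- **Last checks:** The final pictures show the stack upright and concentric on the pin, with the ring down on the collar and the gripper open and clear. The bushing bore measured within 1 mm of the pin axis. From the arm's height during the push, the part centres are about 55, 39 and 20 mm below the pin top, for spacer, washer and bushing. That is inside the limits of 47, 30 and 11 mm.
- **Disagreements and gaps:**
  - The sideways force reached about 6 N during the push, from the arm giving slightly.
  - The fingers read 44 mm on the 46 mm washer, but it was held flat and went on cleanly.
  - I did not measure the wrench, cap screw or star knob again; the arm went nowhere near them.

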